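# Stack the vial frames and post the ready sign

### The job

Stack all the blue vial frames, in any order, on the fixed dark grey bottom frame so that the corner posts of each are fully home in the sockets of the frame below. Only when the whole stack is built, take the orange sign plate off its hanger (slide it up until the stud heads reach the wide ends of its keyholes, then draw it off) and stand it upright with its two legs home in the two sockets at either short end of the top frame. Leave everything else on the bench where it is.

Things in the scene. Friction and masses are not known exactly. Their poses are not given: they have to be found in the camera images.
- frame1: loose blue stacking frame (may be absent), shaped as base, plus six vials, three in each long side (white and red caps). Origin: centre, at its posts' feet. Handle: a white cross bar through the centre along own y, 12 mm thick in x, z = 29 to 47 mm, with 50 mm free beside it in x, 35 mm either way in y. About 0.28 kg. Seated: origin 45 mm above that of the frame below, either way round.
- frame2: loose blue stacking frame (may be absent), shaped as base, plus six vials, three in each long side (yellow caps). Origin: centre, at its posts' feet. Handle: a white cross bar through the centre along own y, 12 mm thick in x, z = 29 to 47 mm, with 50 mm free beside it in x, 35 mm either way in y. About 0.28 kg. Seated: origin 45 mm above that of the frame below, either way round.
- frame3: loose blue stacking frame (may be absent), shaped as base, plus six vials, three in each long side (green and white caps). Origin: centre, at its posts' feet. Handle: a white cross bar through the centre along own y, 12 mm thick in x, z = 29 to 47 mm, with 50 mm free beside it in x, 35 mm either way in y. About 0.28 kg. Seated: origin 45 mm above that of the frame below, either way round.
- base: fixed dark grey bottom frame, 150 (own x) x 111 x 58 mm, no vials or bar. Origin: centre, on the table; z up. At x = +-63, y = +-44 mm: posts under the corners (14 mm round, feet tapered to 9 mm over 5 mm), and on top square sockets, 17 mm wide inside, floor z = 45, rim z = 58 mm. Rails z = 33 to 45 mm.
- plate: loose orange sign plate with white tick, 112 mm wide (own y), 8 thick (x), 110 tall (z up), 0.14 kg. Origin: midway between the undersides of its two 14 mm round legs (y = +-44 mm, z = 0 to 14), which fit the two sockets at one short end (x = +63 or -63) of a frame, floor to leg. Pinch its solid upper part, z = 75 to 110 mm.
- plate_slots (a point): point on the plate at the tops of its two upright keyholes (z = 61 mm from its origin), midway between them. Keyholes at own y = +-22 mm: narrow slot 9 mm wide, z = 45 to 61; wide end, 19 mm square, z = 26 to 45 mm. Raised 22 mm (+-3) from hanging, the stud heads face the wide ends.
- hanger: fixed grey hanger: foot 75 x 120 x 12 mm, upright panel 20 mm thick (x), 62 mm wide, 125 mm tall. Origin: centre of its underside. The studs point along own +x, the way the plate comes off. The hung plate's axes lie along the hanger's; the plate stands about 42 mm higher than the panel.
- studs (a point): point midway between the hanger's two studs, 115 mm above the table: studs 6 mm thick at own y = +-22 mm, 12 mm free length in front of the panel, then brass heads 13 mm across, 4 mm thick
- pipette: blue and white hand pipette lying down, 200 mm long; a bystander. Origin: centre of its underside near the middle of its length
- bottle: white bottle with blue cap, 52 mm across, 110 mm tall; a bystander. Origin: centre of its underside
- jar: clear jar with red lid, 54 mm across, 70 mm tall; a bystander. Origin: centre of its underside
- tub: open yellow tub, 92 mm across, 95 mm tall; a bystander. Origin: centre of its underside
- meter: white and red hand-held meter lying flat, 190 x 100 x 48 mm; a bystander. Origin: centre of its underside
- tubetray: white foam tray with capped tubes, 100 x 140 x 72 mm; a bystander. Origin: centre of its underside

How it is judged:
By the outcome, as a careful person would: the job done as asked, in the order asked, and still so for the second after the job is handed in, with the robot touching nothing.
Of frame1, frame2, frame3 only 2 to 3 are there at a start; the rules pass over those that are not, and their reading is None.
At some moment in a run one of frame1, frame2, frame3 may be knocked a few centimetres aside while the robot is not near it.
It also fails if it takes over 210 s, if anything falls off the work surface, if the arm or the gripper's body presses on something with over 40 N, if the wrist force passes 120 N, or if a joint passes its speed limit or range.

### The arm

A 6-joint arm with a two-finger parallel gripper is mounted at the origin on the work surface. World frame = base frame: x ahead of the robot, y to its left, z up, the work surface at z = 0. Lengths are in m, angles in degrees, forces in N, time in s.
With the tool pointing down it reaches from about 0.375 to 0.9 m from the base axis. Payload 3.1 kg.
Tool frame: the origin (TCP) lies at the very end of the fingers, on their centre line; the grasp point (between the pads) lies 19 mm behind it; z points along the fingers, y is the direction in which the jaws open and shut (so a half turn about z gives the same grasp; the last joint's range is limited). The gripper opens to 87 mm and grips with 3 to 60 N. Pads are 19 mm wide; open, the fingers measure 117 mm over their backs; the gripper's body (75 mm by 190 mm) begins 51 mm behind the grasp point.
Start: joints at [59.788, 30.224, 82.088, -0, 67.689, -10.227], TCP at [0.214, 0.587, 0.223] pointing down, gripper open.
Joint ranges: [-176.69, 176.69], [-43.24, 126.21], [12.49, 139.97], [-82, 262], [0, 151.66], [-163.58, 163.58]. Speed limits (degrees/s): [159.86, 159.86, 180, 180, 180, 180].

### API

Orientations are given as a 3x3 rotation matrix whose columns are the frame's x, y, z axes.
In Python, from rig import bot gives the robot as it stands. The module is installed in compiled form; this text tells all that it offers.
- The arm moves only by the tool play_rows, never from a script. Its argument "targets" is a list of rows, each a list of 7 numbers: the closure, from 0 (fully open) to 1 (shut), then the shift along the world's x, y, z in m, then the turn, a rotation vector about the world's x, y, z in rad. A call has 1 to 12 rows; each row shifts and turns the commanded pose from where the row before left it; what a row does not reach is not made up. A row lasts 1/8 s, in which the tool goes at most 62.5 mm and 10.7 degrees, less where a joint would pass 70% of its speed; a pose out of reach is approached as far as the arm can. A call with a gripper value outside its range is refused whole. The fingers move at their own pace and stop on an object; the grip force is fixed at half the most. Time passes only in rows, so rows that do not move let the fingers close. It gives the time, the measured TCP pose, the force and the opening at its end, in the units of the state.
- bot.read_state(): the state, without advancing time (a new reading comes with each control period).
- bot.capture(name): name is "side" or "top"; returns the picture (420x560x3 uint8, blue, green, red); there is no depth.
- bot.get_calibration(name): a dict with "fx", "fy", "cx", "cy" (pixels), "R" (3x3) and "t" (3): a world point X has camera coordinates R X + t. Camera axes: x right, y down, z forward; pixel columns grow to the right and rows downward; lengths in m; the calibration is good to about 2 mm. A picture is of the moment at which its call begins. get_calibration takes no time and is no camera call.
- bot.hand_in(): hands the job in, once; it reports no verdict.
The state is a dict: "time_s": time; "joint_positions": joint angles; "qvel": joint speeds; "tau": joint torques, N m; "position": TCP position; "tcp_rot": TCP orientation; "force": force on the tool from outside, world axes, zero at the start; "moment": the same for the moment, N m; "opening": opening from 0.0 (shut) to 1.0 (fully open).
Only numpy, scipy, OpenCV 4.12 (cv2) and the standard library are available. Lean on these libraries where they do the work, as an engineer would, in place of code of your own. Each camera call takes 0.05 s, during which the arm holds its last target. There are 200 camera calls.

## Working session

There is one attempt and no reset: what is moved stays moved. The work goes in short steps, Python scripts to look and compute and a tool call to move; the robot and the scene stay as the last step left them, time stands still between calls to the robot, and variables do not carry over. Pictures are saved under pics/ and viewed, about 12 in all and at most 16, crops included, and the job is handed in when it is done.

Besides the shell and the picture viewer there is one more tool, called after ">>>" as a command line: name --pt "numbers of a row" for each row, then --argument value for the rest. play_rows: Moves the arm, as the interface text tells. Its arguments: {"type":"object","properties":{"targets":{"type":"array","items":{"type":"array","items":{"type":"number"}}}},"required":["targets"]}

```bash
mkdir -p pics; ls; python3 - <<'E'
from rig import bot
import cv2,numpy as np
s=bot.read_state(); print(s)
for n in("side","top"):
    im=bot.capture(n); cv2.imwrite(f"pics/{n}0.png",im)
    c=bot.get_calibration(n); print(n,{k:np.round(v,4).tolist() for k,v in c.items()}, np.round(-np.array(c["R"]).T@np.array(c["t"]),3))
E
```

```text
pics
{'time_s': 0.0, 'joint_positions': array([ 5.97878851e+01,  3.02784599e+01,  8.21556948e+01, -6.05209744e-04,
        6.76882423e+01, -1.02281529e+01]), 'qvel': array([ 0.03545741, -0.15174336, -0.04148556,  0.04077092, -0.04581827,
       -0.09332773]), 'tau': array([-3.79056155e-04, -4.40035307e+01, -1.76590830e+01,  6.31433772e-02,
        5.81625151e-02, -1.66423329e-04]), 'position': array([0.21321312, 0.58673984, 0.22158089]), 'tcp_rot': array([[-9.39789497e-01,  3.41752196e-01, -1.06651047e-03],
       [ 3.41753660e-01,  9.39787747e-01, -1.85097731e-03],
       [ 3.69717914e-04, -2.10401290e-03, -9.99997718e-01]]), 'force': array([0.65443757, 0.52273065, 1.28160882]), 'moment': array([-0.01158621,  0.01017087,  0.06971394]), 'opening': 1.0009303704850814}
side {'fx': 509.3499, 'fy': 509.3499, 'cx': 286.0444, 'cy': 207.2383, 'R': [[0.9886, -0.1504, 0.0083], [-0.1111, -0.765, -0.6343], [0.1017, 0.6262, -0.773]], 't': [-0.5777, 0.1352, 1.2988]} [ 0.454 -0.797  1.095]
top {'fx': 458.3595, 'fy': 458.3595, 'cx': 272.08, 'cy': 214.1328, 'R': [[-0.0206, -0.9998, 0.0042], [-0.9964, 0.0202, -0.0825], [0.0824, -0.0059, -0.9966]], 't': [0.0129, 0.5743, 1.1806]} [0.475 0.008 1.224]
```

View pics/top0.png

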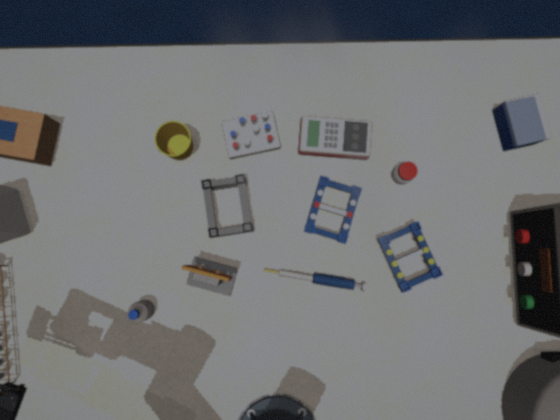

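View pics/side0.png

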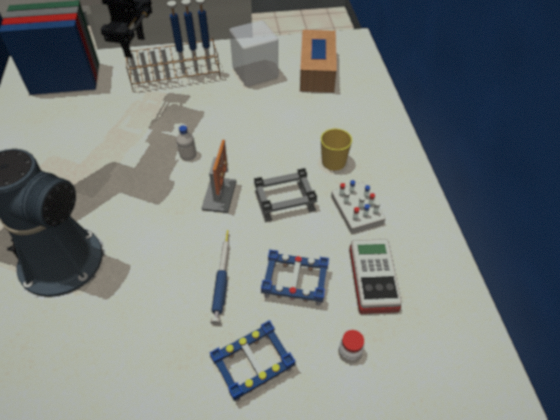

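The pictures show frame1 (red and white caps) at about (333,208) in the top view and frame2 (yellow caps) at about (409,256). There is no frame3. The base is at (228,206) and the hanger at (212,272), with the plate facing up the image (+x). Next I enlarge these for corner readings.

```bash
python3 - <<'E'
import cv2,numpy as np
t=cv2.imread("pics/top0.png"); s=cv2.imread("pics/side0.png")
def crop(im,x,y,w,h,k):
    c=cv2.resize(im[y:y+h,x:x+w],None,fx=k,fy=k,interpolation=cv2.INTER_CUBIC)
    c=cv2.convertScaleAbs(c,alpha=1.5,beta=10)
    for i in range(0,w,10): cv2.line(c,(i*k,0),(i*k,4 if i%50 else 12),(0,0,255),1); 
    for i in range(0,w,20): cv2.putText(c,str(x+i),(i*k,22),0,.35,(0,0,255),1)
    for j in range(0,h,10): cv2.line(c,(0,j*k),(6,j*k),(0,0,255),1)
    for j in range(0,h,20): cv2.putText(c,str(y+j),(8,j*k+4),0,.35,(0,0,255),1)
    return c
cv2.imwrite("pics/a.png",np.vstack([crop(t,190,165,180,85,4),]))
m=[crop(t,190,165,100,75,4),crop(t,290,165,100,75,4),crop(t,170,235,100,75,4),crop(t,360,215,100,75,4)]
cv2.imwrite("pics/mt.png",np.vstack([np.hstack(m[:2]),np.hstack(m[2:])]))
m=[crop(s,240,155,100,75,4),crop(s,250,240,100,75,4),crop(s,175,135,100,75,4),crop(s,203,318,100,75,4)]
cv2.imwrite("pics/ms.png",np.vstack([np.hstack(m[:2]),np.hstack(m[2:])]))
E
```

```text
(no output)
```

View pics/mt.png

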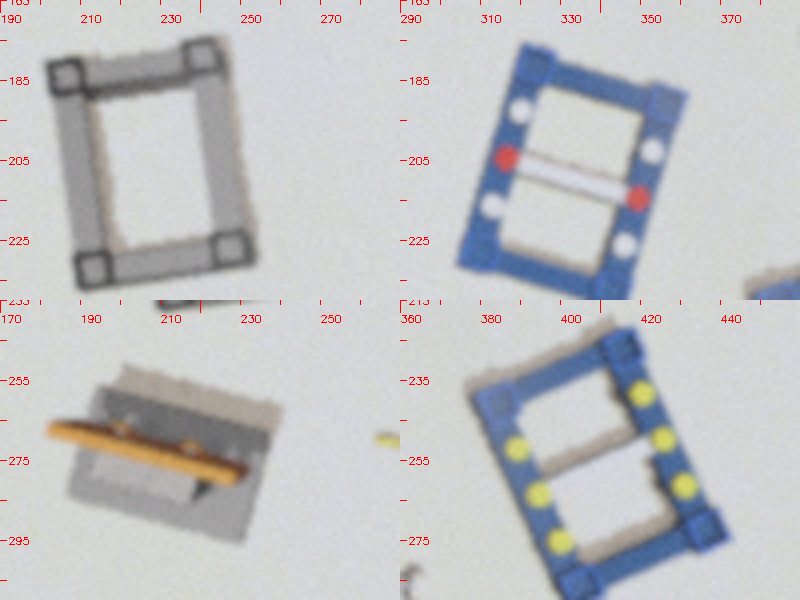

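View pics/ms.png

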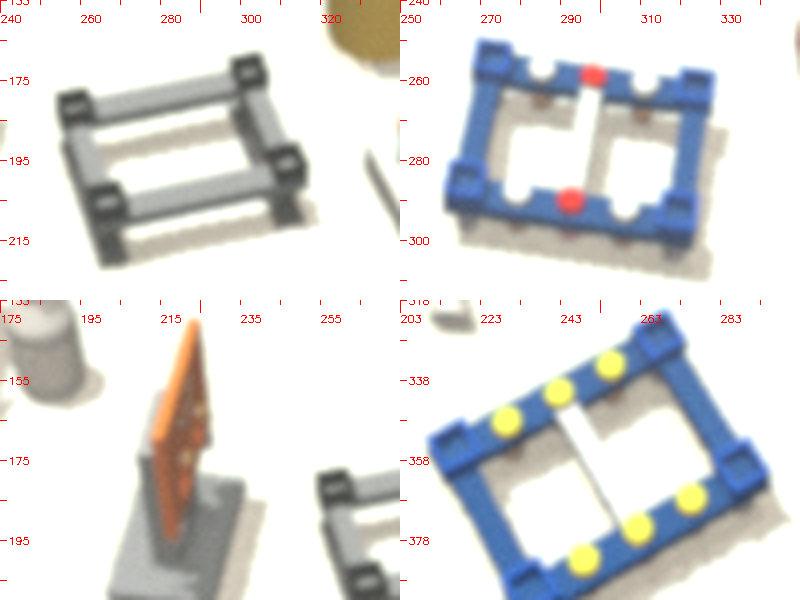

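Corner readings are taken from both views. Now I fit the poses.

```bash
cat > h.py <<'E'
import numpy as np
from scipy.optimize import least_squares
from rig import bot
CAL={n:bot.get_calibration(n) for n in("side","top")}
def proj(n,P):
    c=CAL[n]; q=np.atleast_2d(P)@np.array(c["R"]).T+np.array(c["t"])
    return np.c_[c["fx"]*q[:,0]/q[:,2]+c["cx"],c["fy"]*q[:,1]/q[:,2]+c["cy"]]
def place(p,L,z0):
    c,s=np.cos(p[2]),np.sin(p[2]); L=np.array(L,float)
    return np.c_[p[0]+c*L[:,0]-s*L[:,1],p[1]+s*L[:,0]+c*L[:,1],L[:,2]+z0]
SOCK=[[.063,.044,.057],[.063,-.044,.057],[-.063,-.044,.057],[-.063,.044,.057]]
def fit(obs,L=SOCK,z0=0,g=(.5,0,0),fz=False):
    f=lambda p:np.concatenate([(proj(n,place(p,L,z0+(p[3] if fz else 0)))-np.array(o)).ravel() for n,o in obs.items()])
    r=least_squares(f,list(g)+([0] if fz else []))
    return np.r_[r.x[:2],np.degrees(r.x[2]),r.x[3:]],np.sqrt(np.mean(r.fun**2))
E
python3 - <<'E'
from h import *
np.set_printoptions(precision=4,suppress=True)
O={"base":dict(top=[(206.5,184.25),(240.5,179),(248,227),(213.75,232.5)],side=[(302.25,172.75),(312,195.75),(266.75,205),(259,181.25)]),
"frame1":dict(top=[(323.75,180.75),(356.25,190.75),(343,235),(310,227.5)],side=[(324.25,262),(319.75,293.75),(266.5,286),(273.5,254.5)]),
"frame2":dict(top=[(383.75,240.5),(415,226.75),(436.5,272.5),(404.5,285.5)],side=[(267.5,326.75),(288.5,359.5),(235.5,389.25),(216.5,354.5)])}
for k,o in O.items():
    print(k,*fit(o),"top",fit({"top":o["top"]})[0],"side",fit({"side":o["side"]})[0],"z",fit(o,fz=True)[0])
print("foot",*fit({"top":[(195,256.25),(238,268),(231.25,295.75),(187,283.75)]},L=[[.0375,.06,.012],[.0375,-.06,.012],[-.0375,-.06,.012],[-.0375,.06,.012]],g=(.35,.15,-.2)))
print("platetop",*fit({"top":[(182,267),(231.5,280)]},L=[[0,.056,.167],[0,-.056,.167]],g=(.35,.15,-.2)))
E
```

```text
base [0.597  0.1135 7.5446] 0.7954127755977594 top [0.596  0.1157 7.9103] side [0.5979 0.1095 6.9593] z [ 0.5978  0.1163  7.5315 -0.0079]
frame1 [  0.5833  -0.1585 -17.8667] 1.0512770506330769 top [  0.5833  -0.1555 -17.5698] side [  0.583   -0.162  -18.1465] z [  0.5841  -0.1567 -17.8508  -0.0089]
frame2 [ 0.4577 -0.3495 22.321 ] 0.8990707237322884 top [ 0.4575 -0.3463 22.2759] side [ 0.4579 -0.352  22.3222] z [ 0.4577 -0.3487 22.3025 -0.0078]
foot [  0.4161   0.1598 -16.1074] 0.28523879185988404
platetop [  0.4294   0.1543 -15.7535] 0.8188323101087202
```

>>> play_rows --pt "0.42 0.0247 -0.0496 0.002 0 0 -0.1023" --pt "0.42 0.0247 -0.0496 0.002 0 0 -0.1023" --pt "0.42 0.0247 -0.0496 0.002 0 0 -0.1023" --pt "0.42 0.0247 -0.0496 0.002 0 0 -0.1023" --pt "0.42 0.0247 -0.0496 0.002 0 0 -0.1023" --pt "0.42 0.0247 -0.0496 0.002 0 0 -0.1023" --pt "0.42 0.0247 -0.0496 0.002 0 0 -0.1023" --pt "0.42 0.0247 -0.0496 0.002 0 0 -0.1023" --pt "0.42 0.0247 -0.0496 0.002 0 0 -0.1023" --pt "0.42 0.0247 -0.0496 0.002 0 0 -0.1023" --pt "0.42 0.0247 -0.0496 0.002 0 0 -0.1023" --pt "0.42 0.0247 -0.0496 0.002 0 0 -0.1023"

```text
time_s: 1.6
position: [0.5103, -0.0095, 0.2464]
tcp_rot: [[0.009, 1.0, -0.0], [1.0, -0.009, 0.0], [0.0, -0.0, -1.0]]
force: [0.8, 0.3, 0.2]
opening: 0.58
```

>>> play_rows --pt "0.42 0.0247 -0.0496 0 0 0 -0.1023" --pt "0.42 0.0247 -0.0496 0 0 0 -0.1023" --pt "0.42 0.0247 -0.0496 0 0 0 -0.1023" --pt "0.42 0 0 0 0 0 0" --pt "0.42 0 0 0 0 0 0" --pt "0.42 0 0 0 0 0 0"

```text
time_s: 2.35
position: [0.5832, -0.155, 0.2463]
tcp_rot: [[0.306, 0.952, -0.001], [0.952, -0.306, 0.001], [0.0, -0.002, -1.0]]
force: [1.2, 0.3, -0.6]
opening: 0.582
```

>>> play_rows --pt "0.42 0 0 -0.05 0 0 0" --pt "0.42 0 0 -0.05 0 0 0" --pt "0.42 0 0 -0.05 0 0 0" --pt "0.42 0 0 0 0 0 0" --pt "0.42 0 0 0 0 0 0"

```text
time_s: 2.98
position: [0.5851, -0.1564, 0.0983]
tcp_rot: [[0.306, 0.952, 0.002], [0.952, -0.306, -0.001], [-0.0, 0.003, -1.0]]
force: [0.0, -0.1, 0.5]
opening: 0.579
```

```bash
cat >> h.py <<'E'
import cv2
def crop(im,x,y,w,h,k):
    c=cv2.resize(im[y:y+h,x:x+w],None,fx=k,fy=k,interpolation=cv2.INTER_CUBIC)
    c=cv2.convertScaleAbs(c,alpha=1.5,beta=10)
    for i in range(0,w,10): cv2.line(c,(i*k,0),(i*k,5),(0,0,255),1)
    for i in range(0,w,20): cv2.putText(c,str(x+i),(i*k,18),0,.35,(0,0,255),1)
    for j in range(0,h,10): cv2.line(c,(0,j*k),(6,j*k),(0,0,255),1)
    for j in range(0,h,20): cv2.putText(c,str(y+j),(8,j*k+4),0,.35,(0,0,255),1)
    return c
E
python3 - <<'E'
from h import *
s=bot.capture("side");cv2.imwrite("pics/s1f.png",s)
cv2.imwrite("pics/s1.png",crop(s,240,200,110,110,5))
st=bot.read_state();p=st["position"];print(p,proj("side",p))
R=st["tcp_rot"]
for d in(-.025,.025):print(proj("side",p+R[:,1]*d))
E
```

```text
[ 0.58574088 -0.15681769  0.09902792] [[297.1335762  261.99585689]]
[[286.51304359 260.52976838]]
[[307.79842842 263.46806341]]
```

View pics/s1.png

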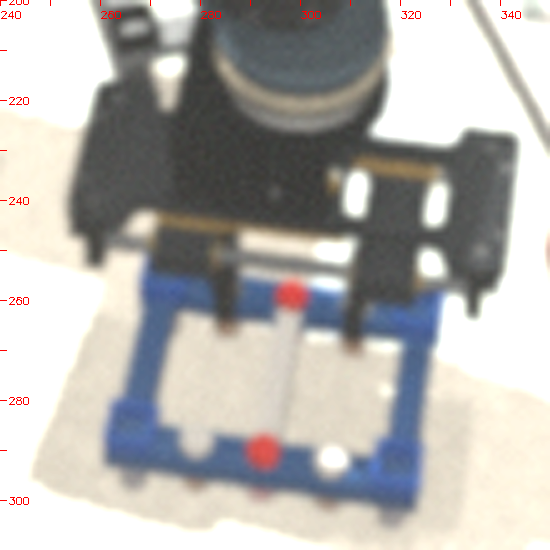

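Fingertips are at (285,266) and (309,269), either side of the bar, whose ends are at (298,259) and (293,290). The alignment is good, so I descend and grip.

>>> play_rows --pt "0.42 -0.001 0 -0.04 0 0 0" --pt "0.42 0 0 -0.036 0 0 0" --pt "0.42 0 0 0 0 0 0" --pt "0.42 0 0 0 0 0 0" --pt "1 0 0 0 0 0 0" --pt "1 0 0 0 0 0 0" --pt "1 0 0 0 0 0 0" --pt "1 0 0 0 0 0 0" --pt "1 0 0 0 0 0 0" --pt "1 0 0 0 0 0 0"

```text
time_s: 4.28
position: [0.5823, -0.1563, 0.0205]
tcp_rot: [[0.307, 0.952, -0.002], [0.952, -0.307, 0.001], [0.0, -0.002, -1.0]]
force: [-2.8, 0.0, 2.1]
opening: 0.14
```

>>> play_rows --pt "1 0 0 0.04 0 0 0" --pt "1 0 0 0.045 0 0 0" --pt "1 0 0 0.045 0 0 0" --pt "1 0 0 0 0 0 0"

```text
time_s: 4.78
position: [0.5859, -0.1579, 0.1541]
tcp_rot: [[0.307, 0.952, 0.008], [0.952, -0.307, -0.004], [-0.001, 0.009, -1.0]]
force: [0.5, -0.6, -2.1]
opening: 0.131
```

>>> play_rows --pt "1 0.0017 0.0338 0 0 0 0.0555" --pt "1 0.0017 0.0338 0 0 0 0.0555" --pt "1 0.0017 0.0338 0 0 0 0.0555" --pt "1 0.0017 0.0338 0 0 0 0.0555" --pt "1 0.0017 0.0338 0 0 0 0.0555" --pt "1 0.0017 0.0338 0 0 0 0.0555" --pt "1 0.0017 0.0338 0 0 0 0.0555" --pt "1 0.0017 0.0338 0 0 0 0.0555" --pt "1 0 0 0 0 0 0" --pt "1 0 0 0 0 0 0"

```text
time_s: 6.02
position: [0.5958, 0.1134, 0.149]
tcp_rot: [[-0.131, 0.991, -0.003], [0.991, 0.131, -0.001], [-0.0, -0.003, -1.0]]
force: [-0.0, -0.2, -2.8]
opening: 0.136
```

>>> play_rows --pt "1 0 0 -0.03 0 0 0" --pt "1 0 0 -0.025 0 0 0" --pt "1 0 0 0 0 0 0" --pt "1 0 0 0 0 0 0" --pt "1 0 0 0 0 0 0"

```text
time_s: 6.65
position: [0.5977, 0.1134, 0.0968]
tcp_rot: [[-0.131, 0.991, 0.003], [0.991, 0.131, -0.0], [-0.0, 0.003, -1.0]]
force: [-0.3, 0.5, -2.7]
opening: 0.133
```

```bash
python3 - <<'E'
from h import *
s=bot.capture("side");t=bot.capture("top");cv2.imwrite("pics/s2f.png",s);cv2.imwrite("pics/t2f.png",t)
cv2.imwrite("pics/s2.png",crop(s,235,115,110,110,5))
cv2.imwrite("pics/m2.png",np.hstack([crop(s,240,130,90,100,4),crop(t,180,150,90,100,4)]))
st=bot.read_state();print(st["position"],np.degrees(np.arctan2(st["tcp_rot"][1,1],st["tcp_rot"][0,1])),st["force"])
E
```

```text
[0.59739685 0.11363601 0.09661938] 7.523854421788102 [-0.22000561  0.04925424 -1.87583468]
```

View pics/m2.png

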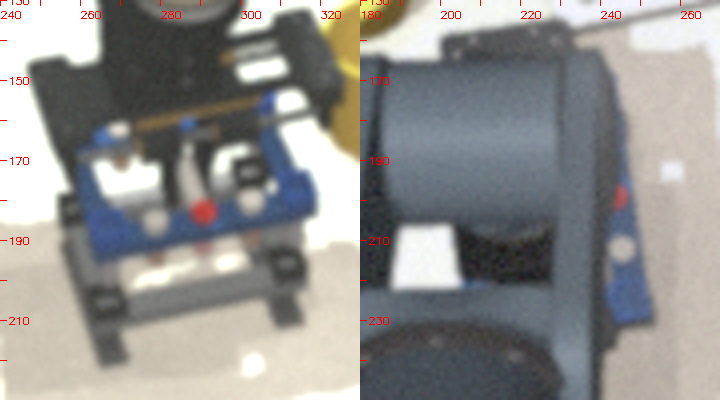

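```bash
python3 - <<'E'
from h import *
cv2.imwrite("pics/s2z.png",crop(cv2.imread("pics/s2f.png"),245,150,85,65,9))
p=(.597,.1135,np.radians(7.54))
a=proj("side",place(p,SOCK,0));b=proj("side",place(p,SOCK,.0761))
print((b-a).round(2)); print(np.array([(302.25,172.75),(312,195.75),(266.75,205),(259,181.25)])+b-a)
E
```

```text
[[  0.91 -19.54]
 [  1.39 -19.31]
 [ -0.65 -19.21]
 [ -0.99 -19.48]]
[[303.16361507 153.20845464]
 [313.38687604 176.43981406]
 [266.09620691 185.79162329]
 [258.01465636 161.76935022]]
```

View pics/s2z.png

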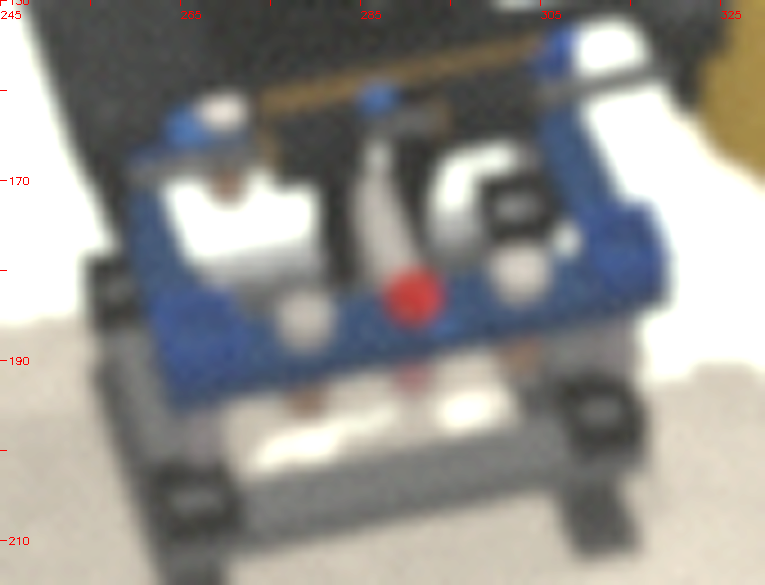

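>>> play_rows --pt "1 -0.003 0.0012 0 0 0 0" --pt "1 0 0 -0.012 0 0 0" --pt "1 0 0 0 0 0 0" --pt "1 0 0 0 0 0 0" --pt "1 0 0 -0.004 0 0 0" --pt "1 0 0 -0.004 0 0 0" --pt "1 0 0 -0.003 0 0 0" --pt "1 0 0 0 0 0 0" --pt "1 0 0 0 0 0 0"

```text
time_s: 7.88
position: [0.5944, 0.1155, 0.0725]
tcp_rot: [[-0.131, 0.991, 0.002], [0.991, 0.131, 0.001], [0.001, 0.002, -1.0]]
force: [2.8, 3.2, -3.2]
opening: 0.133
```

>>> play_rows --pt "1 0.0007 0.0005 -0.003 0 0 0" --pt "1 0 0 -0.003 0 0 0" --pt "1 0 0 -0.002 0 0 0" --pt "1 0 0 0 0 0 0" --pt "1 0 0 0 0 0 0" --pt "1 0 0 0 0 0 0"

```text
time_s: 8.62
position: [0.5947, 0.1158, 0.0655]
tcp_rot: [[-0.131, 0.991, 0.001], [0.991, 0.131, 0.0], [0.0, 0.001, -1.0]]
force: [0.8, 4.2, 6.1]
opening: 0.133
```

>>> play_rows --pt "0.42 0 0 0 0 0 0" --pt "0.42 0 0 0 0 0 0" --pt "0.42 0 0 0 0 0 0" --pt "0.42 0 0 0.03 0 0 0" --pt "0.42 0 0 0.05 0 0 0" --pt "0.42 0 0 0.05 0 0 0" --pt "0.42 0 0 0.05 0 0 0"

```text
time_s: 9.5
position: [0.5939, 0.1151, 0.2457]
tcp_rot: [[-0.131, 0.991, -0.001], [0.991, 0.131, -0.001], [-0.0, -0.001, -1.0]]
force: [1.8, -0.2, 0.4]
opening: 0.579
```

>>> play_rows --pt "0.42 -0.012 -0.0425 0 0 0 0.0235" --pt "0.42 -0.012 -0.0425 0 0 0 0.0235" --pt "0.42 -0.012 -0.0425 0 0 0 0.0235" --pt "0.42 -0.012 -0.0425 0 0 0 0.0235" --pt "0.42 -0.012 -0.0425 0 0 0 0.0235" --pt "0.42 -0.012 -0.0425 0 0 0 0.0235" --pt "0.42 0 0 0 0 0 0" --pt "0.42 0 0 0 0 0 0"

```text
time_s: 10.5
position: [0.522, -0.1393, 0.2443]
tcp_rot: [[-0.268, 0.963, -0.001], [0.963, 0.268, 0.001], [0.001, -0.0, -1.0]]
force: [-0.4, 0.5, -0.3]
opening: 0.584
```

```bash
python3 - <<'E'
from h import *
s=bot.capture("side");t=bot.capture("top");cv2.imwrite("pics/s3f.png",s);cv2.imwrite("pics/t3f.png",t)
cv2.imwrite("pics/m3.png",np.vstack([np.hstack([crop(s,240,145,95,72,4),crop(t,185,160,95,72,4)]),np.hstack([crop(s,203,318,95,72,4),crop(t,365,215,95,72,4)])]))
E
```

```text
(no output)
```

View pics/m3.png

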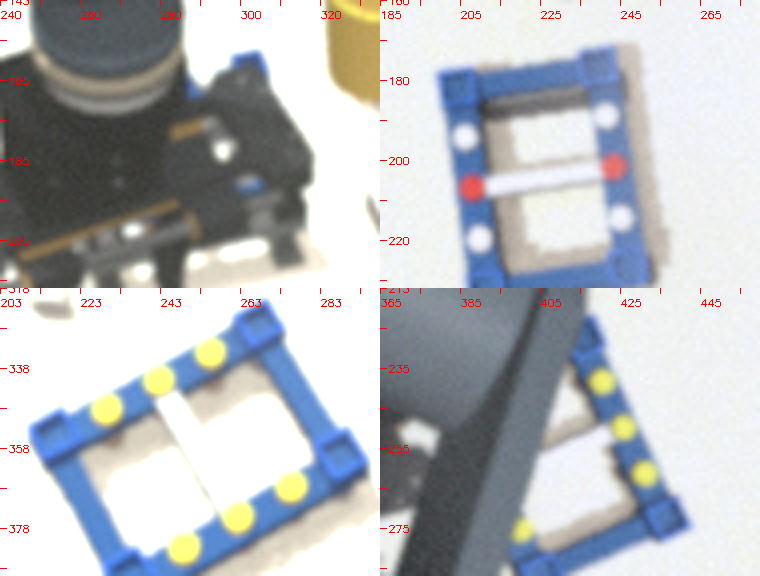

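The top view shows frame1 seated on the base. frame2 is unmoved, with side-view corners at (216,355), (267,327) and (288,360).

>>> play_rows --pt "0.42 -0.0129 -0.0415 0 0 0 0.0237" --pt "0.42 -0.0129 -0.0415 0 0 0 0.0237" --pt "0.42 -0.0129 -0.0415 0 0 0 0.0237" --pt "0.42 -0.0129 -0.0415 0 0 0 0.0237" --pt "0.42 -0.0129 -0.0415 0 0 0 0.0237" --pt "0.42 0 0 -0.05 0 0 0" --pt "0.42 0 0 -0.05 0 0 0" --pt "0.42 0 0 -0.045 0 0 0" --pt "0.42 0 0 0 0 0 0" --pt "0.42 0 0 0 0 0 0" --pt "0.42 0 0 0 0 0 0"

```text
time_s: 11.98
position: [0.4593, -0.348, 0.1018]
tcp_rot: [[-0.382, 0.924, 0.003], [0.924, 0.382, -0.003], [-0.004, 0.002, -1.0]]
force: [0.4, 0.6, -0.3]
opening: 0.578
```

```bash
python3 - <<'E'
from h import *
s=bot.capture("side");cv2.imwrite("pics/s4f.png",s)
cv2.imwrite("pics/s4.png",crop(s,195,280,110,115,5))
E
```

```text
(no output)
```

View pics/s4.png

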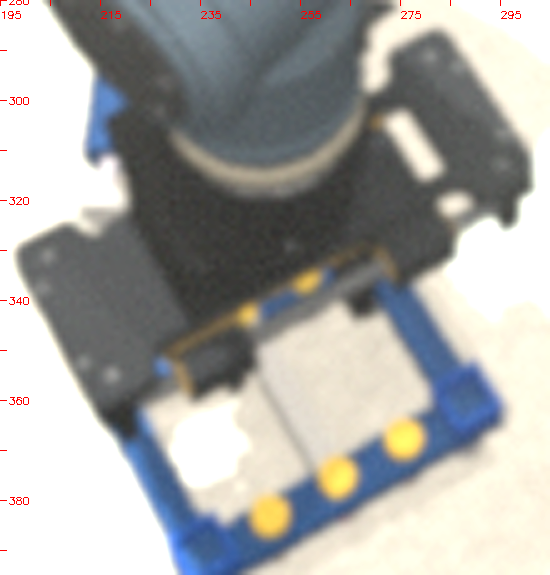

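The fingertips straddle the bar once projected down to its height, at about (253,365). I descend and grip.

>>> play_rows --pt "0.42 -0.001 0.001 -0.04 0 0 0" --pt "0.42 0 0 -0.04 0 0 0" --pt "0.42 0 0 0 0 0 0" --pt "0.42 0 0 0 0 0 0" --pt "1 0 0 0 0 0 0" --pt "1 0 0 0 0 0 0" --pt "1 0 0 0 0 0 0" --pt "1 0 0 0 0 0 0" --pt "1 0 0 0 0 0 0" --pt "1 0 0 0 0 0 0"

```text
time_s: 13.28
position: [0.4565, -0.3462, 0.0197]
tcp_rot: [[-0.381, 0.924, -0.001], [0.924, 0.381, 0.0], [0.0, -0.001, -1.0]]
force: [-1.4, -1.2, 3.4]
opening: 0.136
```

>>> play_rows --pt "1 0 0 0.04 0 0 0" --pt "1 0 0 0.045 0 0 0" --pt "1 0 0 0.045 0 0 0" --pt "1 0 0 0.05 0 0 0" --pt "1 0 0 0 0 0 0"

```text
time_s: 13.9
position: [0.4589, -0.3478, 0.203]
tcp_rot: [[-0.381, 0.924, 0.006], [0.924, 0.381, -0.006], [-0.008, 0.003, -1.0]]
force: [0.1, -1.2, -4.8]
opening: 0.131
```

>>> play_rows --pt "1 0.0126 0.042 0 0 0 -0.0236" --pt "1 0.0126 0.042 0 0 0 -0.0236" --pt "1 0.0126 0.042 0 0 0 -0.0236" --pt "1 0.0126 0.042 0 0 0 -0.0236" --pt "1 0.0126 0.042 0 0 0 -0.0236" --pt "1 0.0126 0.042 0 0 0 -0.0236" --pt "1 0.0126 0.042 0 0 0 -0.0236" --pt "1 0.0126 0.042 0 0 0 -0.0236" --pt "1 0.0126 0.042 0 0 0 -0.0236" --pt "1 0.0126 0.042 0 0 0 -0.0236" --pt "1 0.0125 0.042 0 0 0 -0.024"

```text
time_s: 15.28
position: [0.5939, 0.1176, 0.1966]
tcp_rot: [[-0.13, 0.992, -0.005], [0.992, 0.13, 0.0], [0.001, -0.005, -1.0]]
force: [1.1, 0.7, -2.7]
opening: 0.136
```

>>> play_rows --pt "1 0 0 0 0 0 0" --pt "1 0 0 -0.03 0 0 0" --pt "1 0 0 -0.028 0 0 0" --pt "1 0 0 0 0 0 0" --pt "1 0 0 0 0 0 0" --pt "1 0 0 0 0 0 0"

```text
time_s: 16.02
position: [0.5962, 0.1157, 0.1426]
tcp_rot: [[-0.13, 0.991, 0.002], [0.991, 0.13, 0.0], [-0.0, 0.002, -1.0]]
force: [-0.5, 0.7, -3.3]
opening: 0.136
```

```bash
python3 - <<'E'
from h import *
s=bot.capture("side");cv2.imwrite("pics/s5f.png",s)
cv2.imwrite("pics/s5.png",crop(s,245,130,85,65,9))
st=bot.read_state();print(st["position"],np.degrees(np.arctan2(st["tcp_rot"][1,1],st["tcp_rot"][0,1])),st["force"])
p=(.595,.116,np.radians(7.5));z=st["position"][2]-.02
print(proj("side",place(p,SOCK,z))-proj("side",place(p,SOCK,.045)))
E
```

```text
[0.59620361 0.11574756 0.14273871] 7.4882655755273255 [-0.23886808  0.25950787 -4.00888037]
[[  0.94268186 -21.0209089 ]
 [  1.44944233 -20.81784034]
 [ -0.74791821 -20.72931237]
 [ -1.09812963 -20.97497028]]
```

View pics/s5.png

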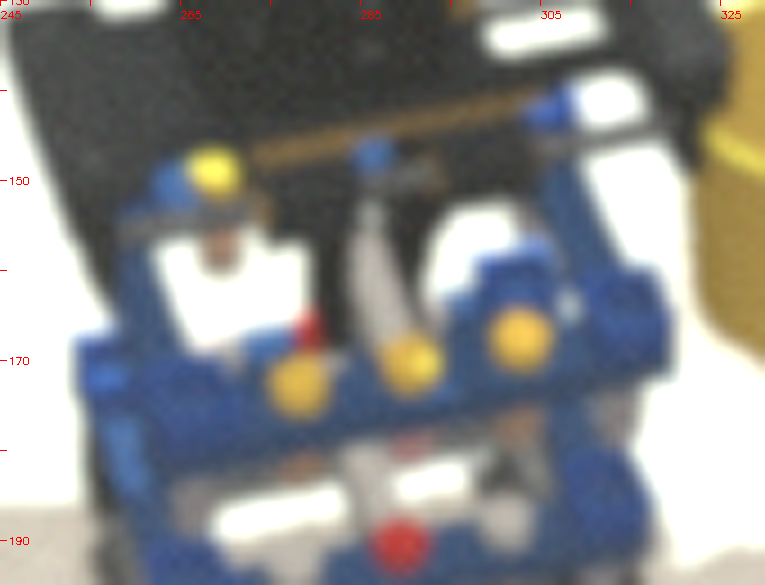

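The held middle cap is at (290,170) and the seated one below it at (289.5,190.5). The held frame is only about 1 mm off in +x and -y, so I correct that and lower it.

>>> play_rows --pt "1 -0.0013 0.001 0 0 0 0" --pt "1 0 0 -0.014 0 0 0" --pt "1 0 0 0 0 0 0" --pt "1 0 0 -0.004 0 0 0" --pt "1 0 0 -0.004 0 0 0" --pt "1 0 0 -0.004 0 0 0" --pt "1 0 0 0 0 0 0" --pt "1 0 0 0 0 0 0"

```text
time_s: 17.08
position: [0.5942, 0.1169, 0.1156]
tcp_rot: [[-0.131, 0.991, 0.0], [0.991, 0.131, 0.0], [-0.0, 0.0, -1.0]]
force: [0.1, 0.1, -3.2]
opening: 0.134
```

>>> play_rows --pt "1 0 0 -0.003 0 0 0" --pt "1 0 0 -0.003 0 0 0" --pt "1 0 0 -0.001 0 0 0" --pt "1 0 0 0 0 0 0" --pt "1 0 0 0 0 0 0" --pt "1 0 0 0 0 0 0"

```text
time_s: 17.82
position: [0.5942, 0.117, 0.1097]
tcp_rot: [[-0.131, 0.991, 0.001], [0.991, 0.131, -0.0], [-0.0, 0.001, -1.0]]
force: [-2.4, -0.6, 6.0]
opening: 0.133
```

>>> play_rows --pt "0.42 0 0 0 0 0 0" --pt "0.42 0 0 0 0 0 0" --pt "0.42 0 0 0 0 0 0" --pt "0.42 0 0 0.03 0 0 0" --pt "0.42 0 0 0.05 0 0 0" --pt "0.42 0 0 0.05 0 0 0" --pt "0.42 0 0 0.03 0 0 0" --pt "0.42 0 0 0 0 0 0"

```text
time_s: 18.82
position: [0.5959, 0.117, 0.2714]
tcp_rot: [[-0.131, 0.991, 0.007], [0.991, 0.131, 0.0], [-0.001, 0.007, -1.0]]
force: [0.4, 0.9, -0.5]
opening: 0.576
```

>>> play_rows --pt "0.42 -0.0274 0.0063 0 0 0 -0.0683" --pt "0.42 -0.0274 0.0063 0 0 0 -0.0683" --pt "0.42 -0.0274 0.0063 0 0 0 -0.0683" --pt "0.42 -0.0274 0.0063 0 0 0 -0.0683" --pt "0.42 -0.0274 0.0063 0 0 0 -0.0683" --pt "0.42 -0.0274 0.0063 0 0 0 -0.0683" --pt "0.42 0 0 0 0 0 0" --pt "0.42 0 0 -0.04 0 0 0" --pt "0.42 0 0 -0.04 0 0 0" --pt "0.42 0 0 0 0 0 0" --pt "0.42 0 0 0 0 0 0" --pt "0.42 0 0 0 0 0 0"

```text
time_s: 20.32
position: [0.4312, 0.1548, 0.1898]
tcp_rot: [[0.275, 0.961, 0.003], [0.961, -0.275, 0.0], [0.001, 0.003, -1.0]]
force: [0.5, -0.7, 0.8]
opening: 0.578
```

```bash
python3 - <<'E'
from h import *
s=bot.capture("side");t=bot.capture("top")
cv2.imwrite("pics/m6.png",np.hstack([crop(s,175,95,100,125,4),crop(s,245,125,100,125,4)]))
cv2.imwrite("pics/s6f.png",s);cv2.imwrite("pics/t6f.png",t)
st=bot.read_state();p=st["position"];R=st["tcp_rot"];print(p,np.degrees(np.arctan2(R[1,1],R[0,1])),proj("side",p),[proj("side",p+R[:,1]*d) for d in(-.025,.025)])
P=(.430,.155,np.radians(-16)); print(proj("side",place(P,[[0,.056,.167],[0,-.056,.167]],0)))
E
```

```text
[0.43070158 0.15484227 0.18973663] -15.964428242977943 [[217.63981868 147.55456776]] [array([[207.98660713, 146.64118193]]), array([[227.32164279, 148.4706609 ]])]
[[222.69571126 139.10612872]
 [213.46970983 169.6051225 ]]
```

View pics/m6.png

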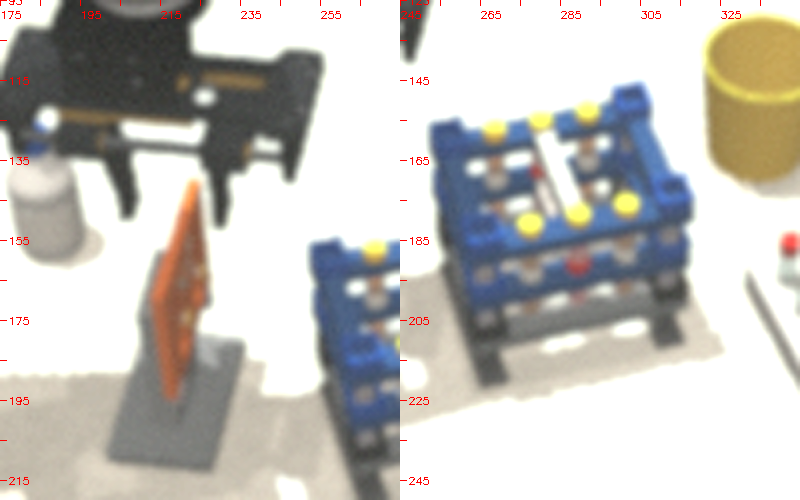

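The stack is seated square. The plate's top corners are at (223.7,140.5) and (213.5,168), matching the prediction. I descend and pinch the plate.

>>> play_rows --pt "0.42 0 0 -0.03 0 0 0" --pt "0.42 0 0 -0.028 0 0 0" --pt "0.42 0 0 0 0 0 0" --pt "0.42 0 0 0 0 0 0" --pt "1 0 0 0 0 0 0" --pt "1 0 0 0 0 0 0" --pt "1 0 0 0 0 0 0" --pt "1 0 0 0 0 0 0" --pt "1 0 0 0 0 0 0" --pt "1 0 0 0 0 0 0"

```text
time_s: 21.68
position: [0.4295, 0.1548, 0.1305]
tcp_rot: [[0.275, 0.961, -0.0], [0.961, -0.275, 0.0], [-0.0, -0.0, -1.0]]
force: [-1.1, -0.6, 1.4]
opening: 0.087
```

>>> play_rows --pt "1 0 0 0.006 0 0 0" --pt "1 0 0 0.008 0 0 0" --pt "1 0 0 0.008 0 0 0" --pt "1 0 0 0 0 0 0" --pt "1 0 0 0 0 0 0" --pt "1 0 0 0 0 0 0"

```text
time_s: 22.42
position: [0.4294, 0.1547, 0.1523]
tcp_rot: [[0.275, 0.961, -0.001], [0.961, -0.275, -0.0], [-0.0, -0.001, -1.0]]
force: [-0.8, 0.2, -1.4]
opening: 0.091
```

>>> play_rows --pt "1 0.0038 -0.0011 0 0 0 0" --pt "1 0.0038 -0.0011 0 0 0 0" --pt "1 0.0038 -0.0011 0 0 0 0" --pt "1 0 0 0 0 0 0"

```text
time_s: 22.92
position: [0.4416, 0.1513, 0.1525]
tcp_rot: [[0.276, 0.961, 0.0], [0.961, -0.276, 0.0], [0.0, 0.0, -1.0]]
force: [0.6, -0.1, -1.3]
opening: 0.087
```

>>> play_rows --pt "1 0.0048 -0.0014 0 0 0 0" --pt "1 0.0048 -0.0014 0 0 0 0" --pt "1 0.0048 -0.0014 0 0 0 0" --pt "1 0.0048 -0.0014 0 0 0 0" --pt "1 0 0 0 0 0 0" --pt "1 0 0 0 0 0 0"

```text
time_s: 23.68
position: [0.46, 0.1458, 0.1525]
tcp_rot: [[0.275, 0.961, -0.001], [0.961, -0.275, -0.0], [-0.0, -0.001, -1.0]]
force: [0.3, -0.4, -1.8]
opening: 0.089
```

>>> play_rows --pt "1 0 0 0.035 0 0 0" --pt "1 0 0 0.04 0 0 0" --pt "1 0 0 0.04 0 0 0" --pt "1 0 0 0 0 0 0" --pt "1 0.012 -0.0062 0 0 0 0.0683" --pt "1 0.012 -0.0062 0 0 0 0.0683" --pt "1 0.012 -0.0062 0 0 0 0.0683" --pt "1 0.012 -0.0062 0 0 0 0.0683" --pt "1 0.012 -0.0062 0 0 0 0.0683" --pt "1 0.012 -0.0062 0 0 0 0.0683" --pt "1 0 0 0 0 0 0" --pt "1 0 0 0 0 0 0"

```text
time_s: 25.18
position: [0.531, 0.1089, 0.2664]
tcp_rot: [[-0.13, 0.992, -0.003], [0.992, 0.13, 0.0], [0.001, -0.003, -1.0]]
force: [-0.8, 0.2, -1.4]
opening: 0.085
```

>>> play_rows --pt "1 0 0 -0.017 0 0 0" --pt "1 0 0 -0.017 0 0 0" --pt "1 0 0 0 0 0 0" --pt "1 0 0 0 0 0 0" --pt "1 0 0 0 0 0 0"

```text
time_s: 25.8
position: [0.5327, 0.1088, 0.2343]
tcp_rot: [[-0.131, 0.991, 0.002], [0.991, 0.131, 0.0], [-0.0, 0.002, -1.0]]
force: [0.2, 0.4, -2.1]
opening: 0.089
```

```bash
python3 - <<'E'
from h import *
s=bot.capture("side");t=bot.capture("top")
cv2.imwrite("pics/m7.png",np.hstack([crop(s,225,95,100,120,4),crop(t,190,160,100,120,4)]))
cv2.imwrite("pics/s7f.png",s);cv2.imwrite("pics/t7f.png",t)
st=bot.read_state();p=st["position"];R=st["tcp_rot"];a=np.arctan2(R[1,1],R[0,1]);print(p,np.degrees(a),st["force"])
z=p[2]-.0735
print("legs",proj("side",place((p[0],p[1],a),[[0,.044,0],[0,-.044,0]],z)))
F=(.5945,.117,np.radians(7.5));print("sock rim",proj("side",place(F,SOCK,.09)))
E
```

```text
[0.53260153 0.10870061 0.23420644] 7.5050561638240705 [-0.58938131 -0.21519832 -1.19801353]
legs [[255.85809541 152.65301087]
 [264.40771146 176.61120407]]
sock rim [[301.77213297 147.33674435]
 [311.98137175 170.46015728]
 [264.31428966 180.32422007]
 [255.83913108 156.40676047]]
```

View pics/m7.png

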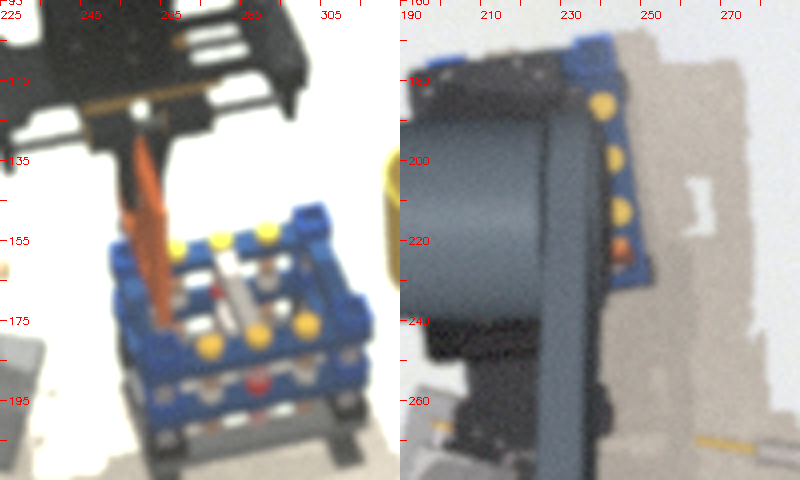

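```bash
python3 - <<'E'
from h import *
cv2.imwrite("pics/s7z.png",crop(cv2.imread("pics/s7f.png"),240,125,85,75,9))
E
```

```text
(no output)
```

View pics/s7z.png

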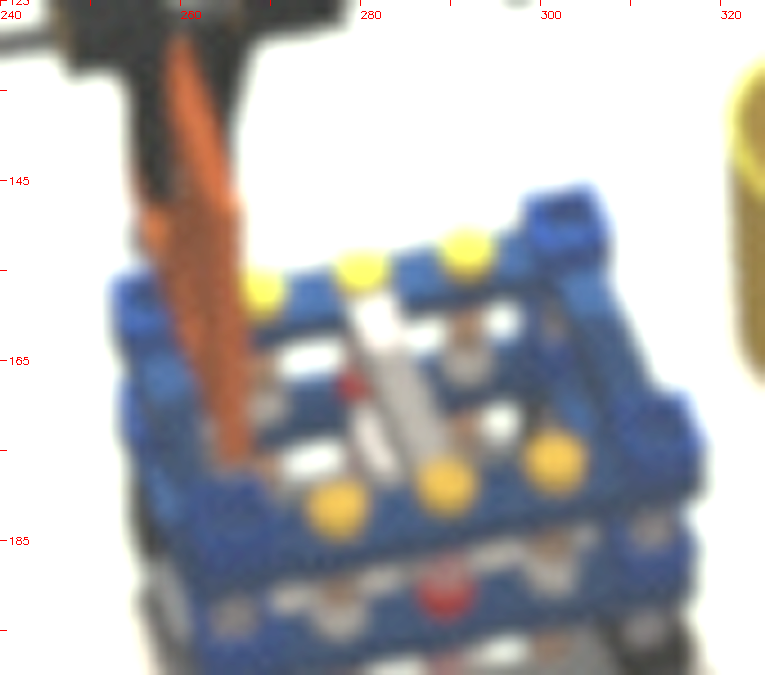

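```bash
python3 - <<'E'
from h import *
p=(.5326,.1087,np.radians(7.5)); z=.2342-.0735
L=[[.004,-.056,.11],[-.004,-.056,.11],[.004,-.056,.014],[-.004,-.056,.014],[.007,-.044,0],[-.007,-.044,0],[0,-.051,0],[.004,.056,.11]]
for q in(p,(p[0],p[1]+.003,p[2])): print((proj("side",place(q,L,z))+[1.3,1.2]).round(1).tolist())
print((proj("side",place(p,L,z-.003))+[1.3,1.2]).round(1).tolist())
E
```

```text
[[267.5, 148.8], [264.2, 149.4], [268.4, 177.1], [265.2, 177.7], [268.4, 177.3], [263.0, 178.4], [266.4, 179.8], [255.9, 118.0]]
[[267.4, 147.9], [264.0, 148.5], [268.2, 176.2], [265.1, 176.8], [268.3, 176.4], [262.8, 177.5], [266.3, 178.9], [255.7, 117.2]]
[[267.5, 149.7], [264.2, 150.4], [268.4, 177.9], [265.3, 178.5], [268.4, 178.1], [263.0, 179.2], [266.4, 180.6], [255.9, 118.9]]
```

>>> play_rows --pt "1 0 -0.001 0 0 0 0" --pt "1 0 0 -0.006 0 0 0" --pt "1 0 0 -0.004 0 0 0" --pt "1 0 0 -0.003 0 0 0" --pt "1 0 0 -0.002 0 0 0" --pt "1 0 0 0 0 0 0" --pt "1 0 0 0 0 0 0" --pt "1 0 0 0 0 0 0"

```text
time_s: 26.9
position: [0.5324, 0.1076, 0.2207]
tcp_rot: [[-0.131, 0.991, 0.001], [0.991, 0.131, -0.0], [-0.0, 0.001, -1.0]]
force: [-3.1, -0.3, 11.5]
opening: 0.089
```

```bash
python3 - <<'E'
from h import *
st=bot.read_state();print(st["force"],st["moment"],st["position"])
s=bot.capture("side");cv2.imwrite("pics/s8f.png",s);cv2.imwrite("pics/s8.png",crop(s,245,140,70,60,10))
E
```

```text
[-3.0622588  -0.26261787 11.47635198] [-0.1244025   0.89063713  0.04419306] [0.53239208 0.10763158 0.22068219]
```

View pics/s8.png

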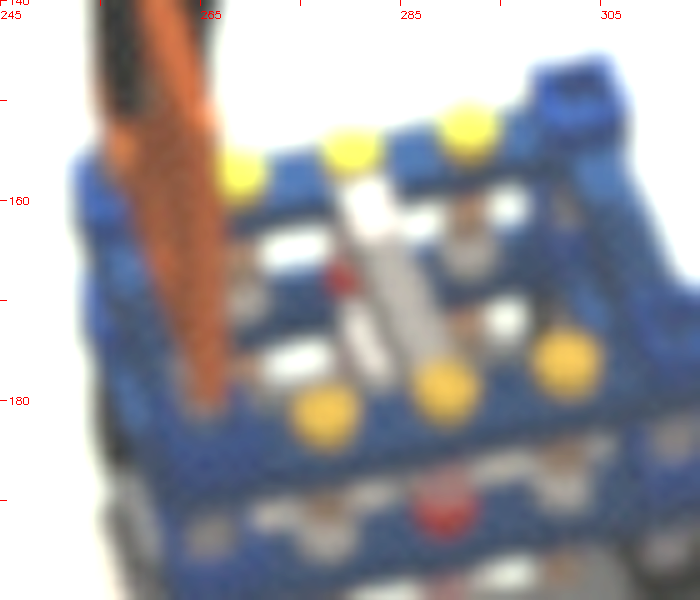

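The moments show both legs bearing equally, with the reaction toward -x. So I raise slightly, shift to -x and try again.

>>> play_rows --pt "1 0 0 0.003 0 0 0" --pt "1 -0.0015 -0.0002 0 0 0 0" --pt "1 0 0 0 0 0 0" --pt "1 0 0 -0.002 0 0 0" --pt "1 0 0 -0.002 0 0 0" --pt "1 0 0 -0.002 0 0 0" --pt "1 0 0 0 0 0 0" --pt "1 0 0 0 0 0 0"

```text
time_s: 27.95
position: [0.5318, 0.1074, 0.22]
tcp_rot: [[-0.131, 0.991, 0.004], [0.991, 0.131, -0.0], [-0.001, 0.004, -1.0]]
force: [-5.6, -0.8, 24.8]
opening: 0.087
```

```bash
python3 - <<'E'
from h import *
st=bot.read_state();print(st["force"],st["moment"],st["position"])
E
```

```text
[-5.63559432 -0.81339676 24.7870011 ] [-0.17154909  1.38128561  0.02794626] [0.53182148 0.10740872 0.21998569]
```

```bash
python3 - <<'E'
from h import *
im=cv2.imread("pics/s7f.png")
hsv=cv2.cvtColor(im,cv2.COLOR_BGR2HSV)
for r in range(172,190): print(r,[tuple(int(v) for v in im[r,c]) for c in range(259,273,1)])
E
```

```text
172 [(74, 57, 44), (74, 54, 42), (76, 60, 54), (78, 72, 74), (72, 75, 91), (54, 67, 99), (44, 62, 107), (44, 63, 107), (57, 68, 100), (69, 73, 85), (73, 70, 72), (72, 66, 60), (70, 59, 53), (66, 52, 42)]
173 [(72, 53, 41), (76, 57, 45), (76, 60, 52), (78, 71, 72), (72, 75, 89), (53, 66, 97), (43, 62, 106), (43, 61, 106), (50, 61, 95), (60, 61, 74), (63, 55, 53), (65, 53, 46), (66, 54, 47), (70, 60, 51)]
174 [(70, 51, 41), (73, 56, 43), (75, 60, 51), (73, 65, 65), (67, 70, 80), (56, 66, 96), (45, 63, 105), (41, 61, 105), (47, 60, 92), (55, 55, 70), (63, 57, 59), (66, 60, 59), (78, 72, 67), (92, 89, 83)]
175 [(70, 53, 40), (75, 56, 44), (74, 58, 49), (73, 65, 62), (68, 70, 78), (58, 67, 92), (48, 63, 99), (47, 64, 100), (53, 64, 92), (55, 62, 79), (63, 67, 80), (75, 78, 86), (99, 102, 103), (125, 128, 124)]
176 [(71, 54, 43), (73, 55, 43), (72, 56, 45), (73, 62, 58), (70, 66, 71), (66, 69, 84), (63, 68, 93), (61, 70, 93), (64, 70, 89), (66, 75, 93), (69, 81, 100), (80, 91, 107), (111, 118, 123), (142, 148, 146)]
177 [(74, 55, 43), (73, 55, 42), (75, 55, 44), (76, 60, 52), (77, 66, 63),
[... 1849 characters left out ...]
(79, 47, 39), (77, 49, 38), (78, 50, 39), (76, 49, 38), (77, 52, 41), (72, 50, 38), (71, 51, 38)]
187 [(67, 58, 52), (64, 51, 43), (64, 48, 38), (71, 48, 39), (75, 47, 38), (79, 52, 39), (76, 48, 37), (75, 48, 38), (74, 50, 38), (76, 50, 40), (71, 48, 36), (73, 51, 42), (70, 49, 40), (66, 50, 40)]
188 [(73, 66, 63), (64, 53, 46), (66, 51, 41), (67, 48, 37), (71, 47, 37), (73, 48, 38), (70, 47, 38), (72, 51, 39), (68, 47, 38), (68, 49, 38), (66, 49, 40), (66, 50, 40), (65, 50, 41), (65, 53, 44)]
189 [(81, 77, 74), (70, 59, 53), (64, 48, 39), (66, 48, 40), (69, 51, 42), (69, 49, 41), (67, 51, 41), (65, 48, 40), (65, 50, 41), (63, 49, 40), (65, 49, 41), (67, 56, 49), (72, 64, 60), (74, 67, 62)]
```

>>> play_rows --pt "1 0 0 0.003 0 0 0" --pt "1 0.0008 -0.0015 0 0 0 0" --pt "1 0 0 0 0 0 0" --pt "1 0 0 -0.0015 0 0 0" --pt "1 0 0 -0.0015 0 0 0" --pt "1 0 0 -0.001 0 0 0" --pt "1 0 0 0 0 0 0" --pt "1 0 0 0 0 0 0"

```text
time_s: 28.95
position: [0.5314, 0.1056, 0.2139]
tcp_rot: [[-0.131, 0.991, -0.001], [0.991, 0.131, -0.001], [-0.0, -0.001, -1.0]]
force: [0.6, -0.9, -0.8]
opening: 0.089
```

```bash
python3 - <<'E'
from h import *
st=bot.read_state();print(st["force"],st["moment"],st["position"])
E
```

```text
[ 0.60044089 -0.85198942 -0.78124854] [-0.49327988 -0.10707334  0.03484118] [0.53144753 0.10561057 0.21389747]
```

The legs went in: z is 0.2139 with no vertical force. I continue down to the floor.

>>> play_rows --pt "1 0 0 -0.002 0 0 0" --pt "1 0 0 -0.002 0 0 0" --pt "1 0 0 -0.0015 0 0 0" --pt "1 0 0 0 0 0 0" --pt "1 0 0 0 0 0 0" --pt "1 0 0 0 0 0 0"

```text
time_s: 29.7
position: [0.5313, 0.1062, 0.2089]
tcp_rot: [[-0.131, 0.991, -0.001], [0.991, 0.131, 0.0], [0.0, -0.0, -1.0]]
force: [-0.3, -1.9, -1.9]
opening: 0.088
```

>>> play_rows --pt "1 0 0 -0.001 0 0 0" --pt "1 0 0 -0.001 0 0 0" --pt "1 0 0 0 0 0 0" --pt "1 0 0 0 0 0 0"

```text
time_s: 30.2
position: [0.5316, 0.1061, 0.2085]
tcp_rot: [[-0.131, 0.991, 0.001], [0.991, 0.131, 0.0], [0.0, 0.001, -1.0]]
force: [-2.7, -1.0, 7.7]
opening: 0.093
```

It reached the floor at 0.2085, as predicted. I release and retreat.

>>> play_rows --pt "0.5 0 0 0 0 0 0" --pt "0.5 0 0 0 0 0 0" --pt "0.5 0 0 0 0 0 0" --pt "0.5 0 0 0.02 0 0 0" --pt "0.5 0 0 0.04 0 0 0" --pt "0.5 0 0 0.05 0 0 0" --pt "0.5 0 0 0.03 0 0 0" --pt "0.5 -0.03 -0.05 0 0 0 0" --pt "0.5 -0.03 -0.05 0 0 0 0" --pt "0.5 -0.03 -0.05 0 0 0 0" --pt "0.5 -0.03 -0.05 0 0 0 0" --pt "0.5 0 -0.05 0 0 0 0"

```text
time_s: 31.7
position: [0.4094, -0.1446, 0.3471]
tcp_rot: [[-0.13, 0.992, -0.0], [0.992, 0.13, 0.001], [0.001, -0.0, -1.0]]
force: [0.6, 0.3, -0.0]
opening: 0.495
```

>>> play_rows --pt "0.5 0 -0.05 0 0 0 0" --pt "0.5 0 -0.05 0 0 0 0" --pt "0.5 0 0 0 0 0 0" --pt "0.5 0 0 0 0 0 0"

```text
time_s: 32.2
position: [0.4112, -0.2435, 0.3466]
tcp_rot: [[-0.13, 0.992, -0.001], [0.992, 0.13, 0.002], [0.002, -0.001, -1.0]]
force: [0.4, -0.4, -0.1]
opening: 0.501
```

```bash
python3 - <<'E'
from h import *
s=bot.capture("side");t=bot.capture("top")
cv2.imwrite("pics/m9.png",np.vstack([np.hstack([crop(s,235,95,100,70,4)]*0+[crop(s,235,95,95,130,4),crop(t,180,145,95,130,4)])]))
P=(.5316,.1061,np.radians(7.5));L=[[.004,-.056,.11],[.004,.056,.11],[0,-.044,0]]
print(proj("side",place(P,L,.135)),proj("top",place(P,L,.135)))
E
```

```text
[[266.17567027 156.30927452]
 [254.69655375 125.48912989]
 [264.39017938 184.32070159]] [[249.46554724 220.78017965]
 [197.58626287 228.66409215]
 [246.80185583 226.34599392]]
```

View pics/m9.png

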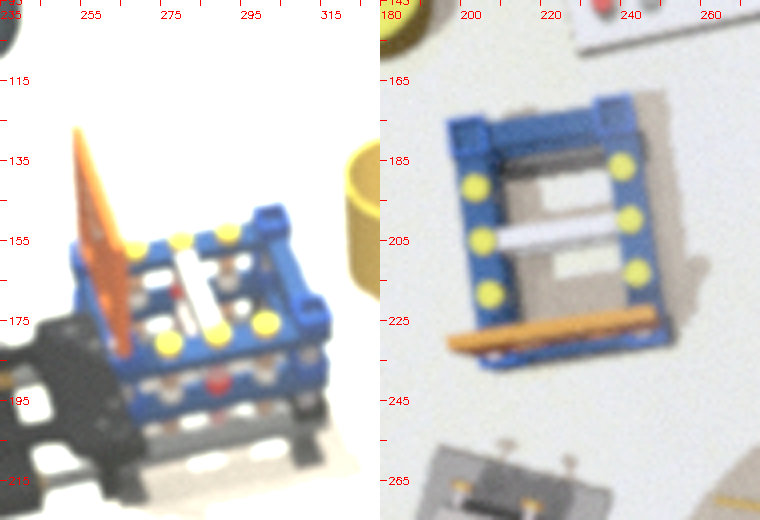

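The last picture shows the plate upright at the near end, with its top corners at (254.5,127) and (266.5,157.5). The prediction for fully home is (254.7,125.5) and (266.2,156.3) before the known 1 px bias. Both frames sit level below it, so I hand in.

```bash
python3 -c "
from rig import bot
print(bot.read_state()['time_s']);print(bot.hand_in())"
```

```text
32.3
the job is handed in; nothing more can be done
None
```

I handed the job in at 32.3 s. Both blue frames present are stacked on the base: frame1 (red and white caps), then frame2 (yellow caps). The orange plate stands upright in the two sockets at the near short end of the top frame. frame3 was not in the scene.

- **Frames:** each touched bottom within 1 mm of the predicted 45 mm step, with about 6 N of upward force on the tool. Side and top pictures afterwards showed them seated square.
- **Plate:** I raised it 22 mm and drew it off the hanger with no notable force. The first two tries to place it landed on the socket rims, at 11 N and then 25 N on the wrist. A small shift, mainly sideways, let the legs drop in, and they reached the floor at the predicted height with about 8 N.
- **Last pictures:** the plate is upright, and its top corners are within about 1 pixel of the fully-home prediction in the side view. They are about 2 pixels off in the top view, which I put down to which edge I read and camera calibration.
- **Everything else:** the arm was clear of the stack at hand-in. I saw no sign of another object being disturbed, but I did not re-measure the bystanders.

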